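Set the seeder's shutter gap with the flat gauge

ROBOT

A 6-joint arm with a two-finger parallel gripper is mounted at the origin on the work surface. World frame = base frame: x ahead of the robot, y to its left, z up, the work surface at z = 0. Lengths are in mm, angles in rad, forces in N, time in s.
With the tool pointing down it reaches from about 325 to 900 mm from the base axis. Payload 6.1 kg.
Tool frame: the origin (TCP) lies at the very end of the fingers, on their centre line; the grasp point (between the pads) lies 19 mm behind it (arm.tcp_to_grasp is the distance from the TCP to the grasp point, in mm); z points along the fingers, y is the line along which they close (so a half turn about z gives the same grasp; the last joint's range is limited). The gripper opens to 85 mm and grips with 20 to 120 N. Pads are 22 mm wide; open, the fingers measure 114 mm over their backs; the gripper's body (76 mm by 85 mm) begins 54 mm behind the grasp point. The pads swing forward as they close: fully open they stand 13 mm farther back than shut.
Start: joints at [1.01, 0.22, 1.526, -0, 1.395, -0.126], TCP at [263.266, 566.839, 231.3] pointing down, gripper open.
Joint ranges: [-2.98, 2.98], [-0.91, 2.08], [0.09, 2.57], [-1.24, 4.39], [0.2, 2.65], [-2.68, 2.68]. Speed limits (rad/s): [2.57, 2.57, 3.01, 3.14, 3.14, 3.14].

INTERFACE

Orientations are given as a unit quaternion [w, x, y, z].
In Python, from cell import sensors, vision, arm gives the robot as it stands.
- The arm moves only by the tool step_arm, never from a script. Its argument "motion" is a list of rows, each an object of numbers: "tx", "ty", "tz": the shift along the tool's x, y, z in mm; "turn": the turn about the tool's z in rad. A call has 1 to 5 rows; each row is the pose to reach, as a shift and turn from the pose commanded when the call began, along the tool's axes at that moment; what a row does not reach only later rows make up. A row lasts 1/8 s, in which the tool goes at most 62.5 mm and 10.7 degrees, less where a joint would pass 70% of its speed; a pose out of reach is approached as far as the arm can. A call with a gripper value outside its range is refused whole. "hand" is the finger opening in mm, from 0 to 85.4, set as the call begins (left out, the last holds). The fingers move at their own pace and stop on an object; "newtons" is the grip in N (left out, the last holds). Time passes only in rows, so rows that repeat a pose let the fingers close. It gives the time, the measured TCP pose, the force, the opening and the grip force at its end, in the units of the state.
- sensors.state(): the state, without advancing time (a new reading comes with each control period).
- vision.get_image(name): name is "scene" or "top" or "wrist"; returns a dict with "img" (420x560x3 uint8, red, green, blue), "fx", "fy", "cx", "cy" (pixels), "R" (3x3) and "t" (3): a world point X has camera coordinates R X + t. Camera axes: x right, y down, z forward; pixel columns grow to the right and rows downward; lengths in mm; the calibration is good to about 2 mm. The wrist camera is an equidistant fisheye: a pixel r from the principal point sees the ray r / f radians off the axis. A picture is of the moment at which its call begins. There is no depth.
- arm.job_done(): hands the job in; it is judged then, once.
The state is a dict: "t": time; "joint_positions": joint angles; "dq": joint speeds; "joint_torque": joint torques, N m; "tcp_pos": TCP position; "tcp_rot": TCP orientation; "force": force on the tool from outside, world axes, zero at the start; "torque": the same for the moment, N m; "grip_width": finger opening in mm; "gripper_force": force on a finger pad.
Only numpy, scipy, OpenCV 4.12 (cv2) and the standard library are available. Lean on these libraries where they do the work, as an engineer would, in place of code of your own. Each camera call takes 0.05 s, during which the arm holds its last target. There are 200 camera calls.

TASK

Set the seeder's shutter with the flat gauge: lift the shutter right up by its yellow grip, push the gauge along the board into the slot, blade first and always flat on the board, until the red line on the blade is level with the front face of the slot, then press the shutter down until it rests on the blade. Leave the gauge in the slot with its red line still level, and leave the jar, the spray nozzle and the dibber where they are.

Things in the scene. Friction and masses are not known exactly. Their poses are not given: they have to be found in the camera images.
- seeder: Blue seed-metering unit with two black wheels and a grey hopper, fixed on a plywood board 380 x 100 x 8 mm; never moves. Origin: on the bench below the middle of the slot's front face; x runs along the board INTO the slot, y across, z up. Board: x -270 to +110 mm. Hopper and wheels (x 20 to 102, y within +-58 mm) reach 78 mm above the bench, the blue gate posts beside the shutter 70 mm.
- slot_mouth (a point): Middle of the slot's front face (= front of posts and shutter) at the board's top, 8 mm above the bench; axes as the seeder's. Slot 46 mm wide, 32 mm high, over 95 mm deep, no depth stop, closed by the shutter. In front, two aluminium guide rails, 12 mm high, 37 mm apart from x -40 to 0 mm, flaring to about 66 mm apart at x -66 mm.
- shutter (a joint): Height of the shutter's lower edge above the board's top, in m: 0 shut, 0.025 fully raised (stop). Slides vertically, stiffly: stays where left, takes about 6 N to raise and 3 N to lower. An aluminium plate 6 mm thick (x 0 to 6 mm), 44 mm wide, with a yellow grip on top.
- shutter_grip (a point): Centre of the yellow grip on top of the shutter, moving with it: a block 16 mm (along the seeder's x) x 30 mm (along y) x 40 mm high, from 20 mm below to 20 mm above this point. With the shutter shut this point is 108 mm above the bench.
- gauge: Loose flat gauge, 0.2 kg, lying on the board before the slot, roughly in line with it: steel blade 30 mm wide, 6 mm thick, black crossbar at its rear 64 mm wide, 22 mm high. Origin: blade's underside, on the centreline, under the middle of the red line (4 mm stripe across the blade's top). x points to the tip, at +40 mm; crossbar at x -100 to -84 mm; z up.
- jar: Closed green glass jar, 68 mm across and 95 mm tall, standing; origin at the centre of its underside. Bystander.
- nozzle: Orange spray nozzle with a black collar, 36 mm across and 88 mm tall, standing; origin at the centre of its underside. Bystander.
- dibber: Red plastic dibber lying on the bench, 184 mm long, with a 90 mm cross handle, about 26 mm high; origin at the bench under its shaft, about 74 mm from the handle end, x towards its point. Bystander.
Things that resemble listed ones, but are neither listed nor needed, are in the scene too. There is more than one size of the gauge; the job needs the largest.

How it is judged (in metres and radians):
On the way, in this order (a step that is already met when the one before it is completed fails the run):
1. the shutter is lifted right up (16 mm or more of its 25 mm) (value of joint shutter above 0.016 m), for 0.2 s.
2. the gauge lies in the slot with its red line within 4 mm of the slot's front face, the shutter still clear above it (x of gauge in the frame of slot_mouth between -0.004 and 0.004 m and y of gauge in the frame of slot_mouth between -0.006 and 0.006 m and z of gauge in the frame of slot_mouth below 0.003 m and angle between the x axis of gauge and the x axis of slot_mouth, either way round below 0.12 rad and value of joint shutter above 0.0085 m), for 0.2 s.
At the end, for the whole second after the job is handed in: The gauge lies flat and still on the board in the slot, its red line within 4 mm of the slot's front face, its centreline within 6 mm of the slot's middle and within 0.12 rad of the slot's direction; the shutter is down on the 6 mm blade (its lower edge 4.5 to 7.8 mm above the board) (x of gauge in the frame of slot_mouth between -0.004 and 0.004 m and y of gauge in the frame of slot_mouth between -0.006 and 0.006 m and z of gauge in the frame of slot_mouth below 0.003 m and angle between the x axis of gauge and the x axis of slot_mouth, either way round below 0.12 rad and value of joint shutter between 0.0045 and 0.0078 m and linear speed of gauge below 0.02 m/s); the robot touches nothing.
It fails at once if the jar, the nozzle or the dibber is moved more than 20 mm (distance of any of jar, nozzle, dibber from where it was at the start of the episode above 0.02 m).
It fails at once if the gauge is picked up or tipped off the board (more than 12 mm up, or 0.2 rad) (z of gauge in the frame of slot_mouth above 0.012 m or angle between gauge's own z axis and vertical above 0.2 rad).
It also fails if it takes over 58 s, if anything falls off the work surface, if the arm or the gripper's body presses on something with over 40 N, if the wrist force passes 120 N, or if a joint passes its speed limit or range.

## Working session

There is one attempt and no reset: what is moved stays moved. The work goes in short steps, Python scripts to look and compute and a tool call to move; the robot and the scene stay as the last step left them, time stands still between calls to the robot, and variables do not carry over. Pictures are saved under pics/ and viewed, at most 10 in all, crops included, and the job is handed in when it is done.

Besides the shell and the picture viewer there is one more tool, called after ">>>" by a JSON object that holds its "fn" and its "kwargs", one argument or row to a line. step_arm: Moves the arm, as the interface text tells. Its arguments: {"type":"object","properties":{"motion":{"type":"array"},"hand":{"type":"number"},"newtons":{"type":"number"}},"required":["motion"]}

```bash
mkdir -p pics; ls
cat > h.py <<'E'
import numpy as np, cv2
from cell import sensors, vision, arm
def get(n,save=None):
    d=vision.get_image(n)
    if save: cv2.imwrite(f'pics/{save}.png',d['img'][:,:,::-1])
    return d
def ray(d,u,v,fish=False):
    x=(u-d['cx'])/d['fx'];y=(v-d['cy'])/d['fy']
    if fish:
        r=np.hypot(x,y);k=np.sin(r)/r if r>1e-9 else 1;c=np.array([x*k,y*k,np.cos(r)])
    else: c=np.array([x,y,1.])
    R=np.array(d['R']);t=np.array(d['t'])
    return -R.T@t, R.T@c/np.linalg.norm(c)
def onz(d,u,v,z,fish=False):
    o,r=ray(d,u,v,fish);return o+r*(z-o[2])/r[2]
def proj(d,X,fish=False):
    c=np.array(d['R'])@np.array(X,float)+np.array(d['t'])
    if fish:
        th=np.arctan2(np.hypot(c[0],c[1]),c[2]);n=np.hypot(c[0],c[1])+1e-9
        return d['cx']+d['fx']*th*c[0]/n,d['cy']+d['fy']*th*c[1]/n
    return d['cx']+d['fx']*c[0]/c[2],d['cy']+d['fy']*c[1]/c[2]
def tri(a,b):
    (o1,r1),(o2,r2)=a,b
    s=np.linalg.lstsq(np.c_[r1,-r2],o2-o1,rcond=None)[0]
    p,q=o1+s[0]*r1,o2+s[1]*r2
    return (p+q)/2,np.linalg.norm(p-q)
E
python3 - <<'E'
from h import *
import pickle
D={n:get(n) for n in('scene','top','wrist')}
pickle.dump(D,open('d0.pkl','wb'))
for n,d in D.items():
    print(n,d['fx'],d['cx'],d['cy'],(-np.array(d['R']).T@d['t']).round())
    if n!='wrist':cv2.imwrite(f'pics/a_{n}.png',cv2.resize(d['img'][:,:,::-1],(800,600),interpolation=cv2.INTER_CUBIC))
print(sensors.state())
E
```

```text
pics
scene 445.006165681485 280.60330302863775 206.6551503517732 [1063. -263.  510.]
top 381.3338941736897 283.1087922295291 207.58365341401307 [434.  29. 714.]
wrist 325.19226210127806 278.6513936666494 209.92391321462293 [199. 598. 374.]
{'t': 0.15, 'joint_positions': array([ 1.00990314e+00,  2.21056351e-01,  1.52733667e+00, -1.24643606e-05,
        1.39472948e+00, -1.26112030e-01]), 'dq': array([ 0.00162738, -0.00328092, -0.00376708, -0.00175198,  0.00010444,
       -0.00086205]), 'joint_torque': array([ 4.40241811e-04, -4.97481894e+01, -3.89907074e+01, -2.54596789e-04,
        7.10389213e-03, -3.97271106e-05]), 'tcp_pos': array([263.01954839, 566.4438269 , 230.44967483]), 'tcp_rot': array([-2.51839190e-04,  2.15681220e-01,  9.76463530e-01, -7.22301765e-04]), 'force': array([-0.02094693,  0.38072921, -0.39518461]), 'torque': array([-0.01956538,  0.04576023,  0.00057793]), 'gripper_force': 0.0, 'grip_width': 85.22905160687905}
```

View pics/a_scene.png

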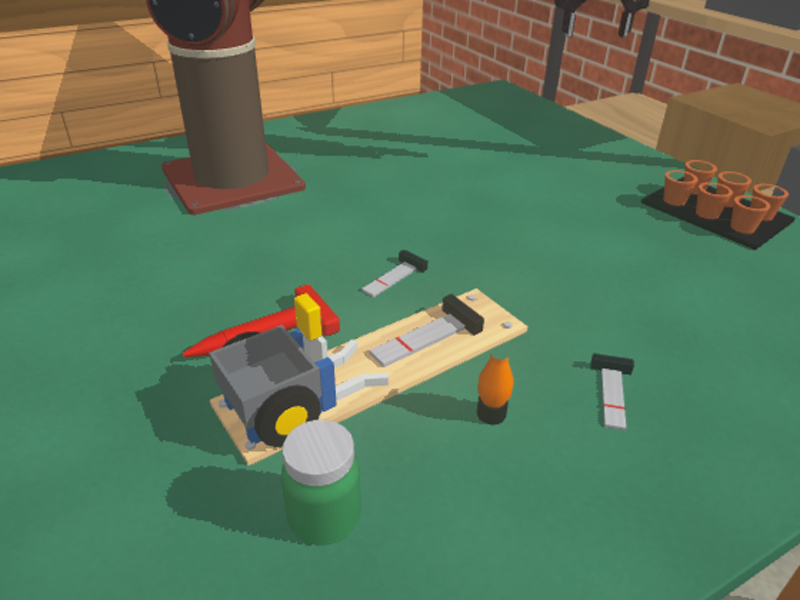

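View pics/a_top.png

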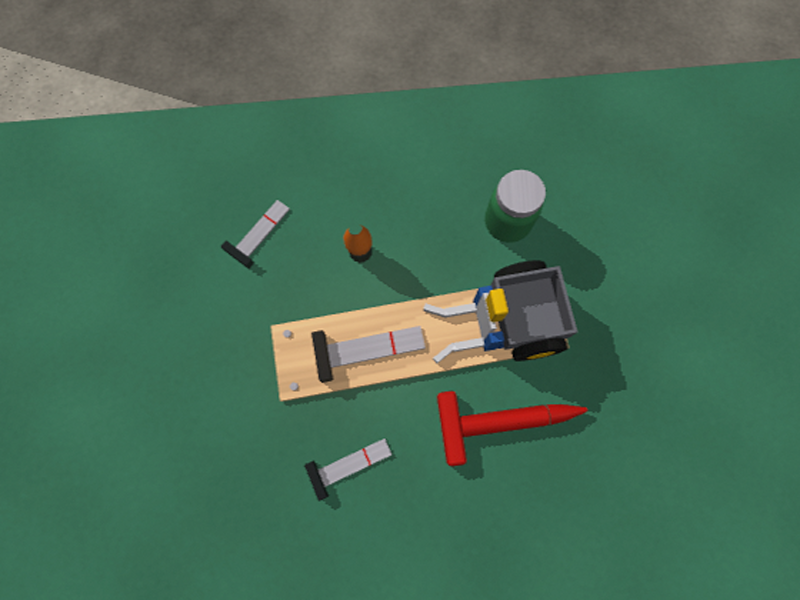

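The pictures show the yellow grip (scene 308,316; top 497,305 at 800x600). The candidates for the gauge are on the board (top: line 393,343, bar 321,356), below it (350,463) and above it (260,232). The one on the board is the longest and widest, so I choose it. Next I measure it and take a close crop.

```bash
cat > m.py <<'E'
from h import *
import pickle
D=pickle.load(open('d0.pkl','rb'))
s,t=D['scene'],D['top']
def hsv(d):return cv2.cvtColor(d['img'],cv2.COLOR_RGB2HSV).astype(int)
def blobs(m,amin):
    n,l,st,c=cv2.connectedComponentsWithStats(m.astype(np.uint8),connectivity=8)
    return [(st[i],c[i],l==i) for i in range(1,n) if st[i][4]>=amin]
for d,n in((t,'top'),(s,'scene')):
    H=hsv(d);h,sa,v=H[...,0],H[...,1],H[...,2]
    for nm,m,a in(('yellow',(h>20)&(h<32)&(sa>200)&(v>120),20),('red',((h<5)|(h>174))&(sa>130)&(v>100),6),('black',(v<50),60),('wood',(h>8)&(h<24)&(sa>50)&(sa<180)&(v>120),400)):
        for st,c,mm in blobs(m,a):
            r=cv2.minAreaRect(np.argwhere(mm)[:,::-1].astype(np.float32))
            print(n,nm,st[4],c.round(1),np.round(cv2.boxPoints(r),1).tolist() if nm!='black' else '')
E
python3 m.py
python3 - <<'E'
from h import *
import pickle
D=pickle.load(open('d0.pkl','rb'))
a=D['top']['img'][190:290,180:420];b=D['scene']['img'][190:330,240:380]
A=cv2.resize(a,(720,300),interpolation=2);B=cv2.resize(b,(300,300),interpolation=2)
B=np.pad(B,((0,0),(0,420),(0,0)))
cv2.imwrite('pics/b.png',np.vstack([A,B])[:,:,::-1])
E
```

```text
top yellow 216 [347.4 211.7] [[338.79998779296875, 204.1999969482422], [351.3999938964844, 201.3000030517578], [355.5, 219.3000030517578], [343.0, 222.1999969482422]]
top red 11 [188.5 153.1] [[184.5, 150.8000030517578], [185.0, 150.0], [192.5, 155.3000030517578], [191.89999389648438, 156.10000610351562]]
top red 25 [274.3 240. ] [[272.0, 232.1999969482422], [273.3999938964844, 231.89999389648438], [276.3999938964844, 246.89999389648438], [275.0, 247.1999969482422]]
top red 1814 [344.6 295.3] [[305.20001220703125, 274.8999938964844], [406.20001220703125, 259.70001220703125], [413.8999938964844, 310.8999938964844], [312.8999938964844, 326.1000061035156]]
top red 16 [256.2 319.3] [[253.39999389648438, 314.29998779296875], [254.5, 313.79998779296875], [259.1000061035156, 324.5], [258.0, 325.0]]
top black 144 [165.7 178.1] 
top black 61 [253.  179.6] 
top black 209 [364.7 187.1] 
top black 289 [225.  249.6] 
top black 378 [377.  243.4] 
top black 191 [221.2 336.1] 
top wood 5873 [264.7 241.3] [[186.10000610351562, 228.1999969482422], [349.70001220703125, 198.5], [359.20001220703125, 250.
[... 1614 characters left out ...]
2, 38.400001525878906]]
scene wood 10470 [58.7 61.1] [[-15.699999809265137, 24.700000762939453], [113.30000305175781, 2.299999952316284], [129.10000610351562, 93.0999984741211], [0.10000000149011612, 115.5]]
scene wood 451 [534.  141.9] [[509.6000061035156, 140.3000030517578], [542.5, 120.0999984741211], [556.5999755859375, 143.1999969482422], [523.7999877929688, 163.3000030517578]]
scene wood 3980 [293.6 247.1] [[206.0, 257.70001220703125], [349.0, 188.6999969482422], [369.29998779296875, 230.60000610351562], [226.1999969482422, 299.70001220703125]]
scene wood 627 [168.3 303. ] [[136.5, 291.8999938964844], [152.5, 273.79998779296875], [197.5, 313.3999938964844], [181.60000610351562, 331.5]]
```

View pics/b.png

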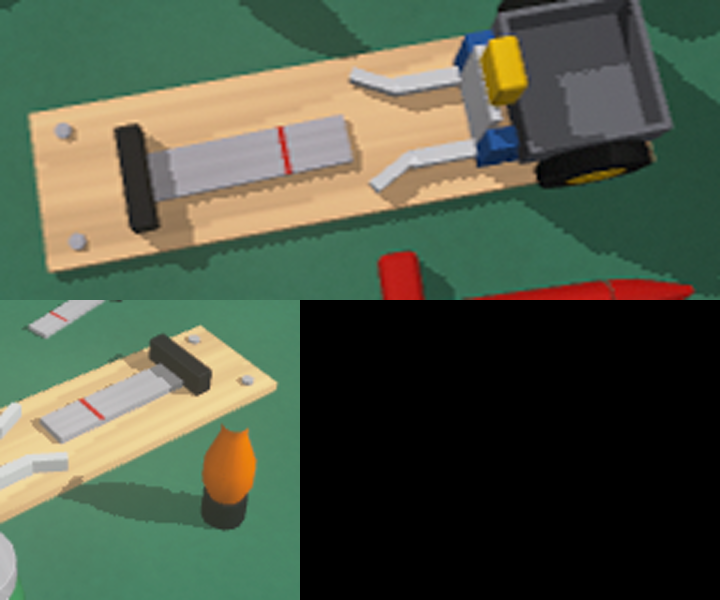

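The crop confirms it: the board's gauge is the largest, with its line at crop (285,150) and its bar at (135,178). The slot is at (470,110).

```bash
cat > f.py <<'E'
from h import *
import pickle
D=pickle.load(open('d0.pkl','rb'));s,t=D['scene'],D['top']
H=cv2.cvtColor(t['img'],cv2.COLOR_RGB2HSV).astype(int);h,sa,v=H[...,0],H[...,1],H[...,2]
g=((h>40)&(h<95)&(sa>60))
# top: board long edges (column scan), rear edge (row scan)
up=[];lo=[]
for u in range(198,300):
    col=np.where(~g[215:292,u]&(np.arange(215,292)<292))[0]+215
    up.append((u,col[0]-.5))
    if u<290: lo.append((u,col[-1]+.5))
re=[(np.where(~g[r,180:230])[0][0]+180-.5,r) for r in range(232,277)]
def line(pts):
    P=np.array([onz(t,*p,8)[:2] for p in pts]);
    vx,vy,x,y=cv2.fitLine(P.astype(np.float32),cv2.DIST_HUBER,0,.01,.01).ravel();return np.array([x,y]),np.array([vx,vy])
L1,L2,L3=line(up),line(lo),line(re)
for L in(L1,L2,L3):print(L[0].round(1),np.degrees(np.arctan2(*L[1][::-1])).round(2))
def sec(A,B):
    k=np.linalg.solve(np.c_[A[1],-B[1]],B[0]-A[0]);return A[0]+k[0]*A[1]
c1,c2=sec(L1,L3),sec(L2,L3);print('rear corners',c1,c2,np.linalg.norm(c1-c2))
for c,uv in((c1,(333.3,202.1)),(c2,(368.8,228.7))):print('scene pred',proj(s,[*c,8]),uv)
d=L1[1]+L2[1]*np.sign(L1[1]@L2[1]);d/=np.linalg.norm(d)
if d[1]>0:d=-d
n=np.array([-d[1],d[0]])
o=(c1+c2)/2+270*d
print('seeder o',o,'yaw',np.arctan2(d[1],d[0]),'deg',np.degrees(np.arctan2(d[1],d[0])))
np.savez('seeder.npz',o=o,d=d,n=n)
def loc(P):return np.round([(P[:2]-o)@d,(P[:2]-o)@n,P[2]],1)
# red line
P,e=tri(ray(t,274.3,240),ray(s,282.5,240.5));print('line tri',P.round(1),loc(P),e)
print('line top z14',loc(onz(t,274.3,240,14)),'scene',loc(onz(s,282.5,240.5,14)))
# yellow: points top face centre
for c in((0,0),):
  for z in(88,108,128):
    for dx in(-5,11):
      for dy in(-15,15):
        X=np.r_[o+dx*d+dy*n,z];print('grip',dx,dy,z,'top',np.round(proj(t,X),1),'scene',np.round(proj(s,X),1))
P,e=tri(ray(t,347.4,211.7),ray(s,215.3,221.1));print('yellow tri',P.round(1),loc(P),e)
# posts/shutter front at top crop: posts front bottom
for x,y,z in((0,37/2,20),(0,-37/2,20),(-66,33,20),(-66,-33,20),(0,22,70),(0,-22,70)):
    u=np.array(proj(t,np.r_[o+x*d+y*n,z]));print((x,y,z),'crop',np.round((u-[180,190])*3))
S=sensors.state();print(S['tcp_pos'],S['tcp_rot'])
E
python3 f.py
```

```text
[608.7  94.5] -87.61
[507.5  99.7] -84.7
[549.9 192.9] 5.02
rear corners [604.363   197.67203] [499.24783 188.4464 ] 105.51922
scene pred (np.float64(371.803975934698), np.float64(228.36676559533146)) (333.3, 202.1)
scene pred (np.float64(333.9900855094985), np.float64(200.16614392389442)) (368.8, 228.7)
seeder o [569.89667  -76.334015] yaw -1.5037415 deg -86.158035
line tri [560.9  37.3  12. ] [-114.    -1.3   12. ] 1.5189047072821282
line top z14 [-114.7   -1.3   14. ] scene [-112.     0.3   14. ]
grip -5 -15 88 top [339.1 230. ] scene [219.8 222.4]
grip -5 15 88 top [335.7 212.8] scene [229. 233.]
grip 11 -15 88 top [348.5 228.5] scene [210.3 225.9]
grip 11 15 88 top [345.  211.4] scene [219.4 236.7]
grip -5 -15 108 top [340.8 227.5] scene [218.9 212. ]
grip -5 15 108 top [337.2 209.8] scene [228.3 222.4]
grip 11 -15 108 top [350.5 226. ] scene [209.3 215.4]
grip 11 15 108 top [346.8 208.3] scene [218.5 226. ]
grip -5 -15 128 top [342.6 224.8] scene [218.  201.1]
grip -5 15 128 top [338.9 206.6] scene [227.6 211.4]
grip 11 -15 128 top [352.6 223.2] scene [208.2 204.5]
grip 11 15 128 top [348.7 205.1] scene [217.6 215. ]
yellow tri [578.4 -86.7 112.2] [ 10.9   7.8 112.2] 2.163977531372327
(0, 18.5, 20) crop [460.  89.]
(0, -18.5, 20) crop [471. 147.]
(-66, 33, 20) crop [352.  83.]
(-66, -33, 20) crop [369. 187.]
(0, 22, 70) crop [469.  63.]
(0, -22, 70) crop [484. 137.]
[263.01954839 566.4438269  230.44967483] [-2.51839190e-04  2.15681220e-01  9.76463530e-01 -7.22301765e-04]
```

```bash
python3 - <<'E'
s=open('f.py').read()
a=s.index('up=[]');b=s.index('re=[(')
new='''w=((h>8)&(h<26)&(sa>50)&(sa<190)&(v>100))
up=[(u,np.where(w[150:300,u])[0][0]+150-.5) for u in range(200,328)]
up=[p for p in up if abs(p[1]-np.polyval(np.polyfit([q[0] for q in up],[q[1] for q in up],1),p[0]))<2]
lo=[(u,np.where(w[150:300,u])[0][-1]+150+.5) for u in range(200,300)]
'''
s=s[:a]+new+s[b:]
open('f.py','w').write(s)
E
python3 f.py
```

```text
[622.6 -43.1] -85.49
[509.4  88.2] -84.73
[549.9 192.9] 5.02
rear corners [603.5513 197.6008] [500.18655 188.52878] 103.76207
scene pred (np.float64(371.48692845254493), np.float64(228.1303134417789)) (333.3, 202.1)
scene pred (np.float64(334.3011072304558), np.float64(200.3980987759934)) (368.8, 228.7)
seeder o [574.89105  -75.951904] yaw -1.4854255 deg -85.108604
line tri [560.9  37.3  12. ] [-114.1   -4.2   12. ] 1.5189047072821282
line top z14 [-114.7   -4.2   14. ] scene [-112.    -2.7   14. ]
grip -5 -15 88 top [338.7 227.1] scene [221.1 224.2]
grip -5 15 88 top [334.9 210.1] scene [230.8 234.7]
grip 11 -15 88 top [348.  225.5] scene [211.7 227.8]
grip 11 15 88 top [344.2 208.5] scene [221.2 238.5]
grip -5 -15 108 top [340.3 224.5] scene [220.3 213.7]
grip -5 15 108 top [336.5 207. ] scene [230.1 224.1]
grip 11 -15 108 top [350.  222.8] scene [210.7 217.2]
grip 11 15 108 top [346.  205.3] scene [220.4 227.9]
grip -5 -15 128 top [342.1 221.8] scene [219.4 202.8]
grip -5 15 128 top [338.1 203.7] scene [229.4 213.1]
grip 11 -15 128 top [352. 220.] scene [209.7 206.3]
grip 11 15 128 top [347.9 202. ] scene [219.5 216.8]
yellow tri [578.4 -86.7 112.2] [ 11.    2.6 112.2] 2.163977531372327
(0, 18.5, 20) crop [458.  81.]
(0, -18.5, 20) crop [470. 139.]
(-66, 33, 20) crop [349.  77.]
(-66, -33, 20) crop [369. 180.]
(0, 22, 70) crop [467.  55.]
(0, -22, 70) crop [483. 128.]
[263.01954839 566.4438269  230.44967483] [-2.51839190e-04  2.15681220e-01  9.76463530e-01 -7.22301765e-04]
```

>>> {"fn": "step_arm", "kwargs": {
  "motion": [
    {"tx":-46,"ty":-38},
    {"tx":-92,"ty":-76},
    {"tx":-138,"ty":-114},
    {"tx":-184,"ty":-152},
    {"tx":-230,"ty":-190}
  ]
}}

```text
schema error: expected keys tx, ty, tz, turn
```

>>> {"fn": "step_arm", "kwargs": {
  "motion": [
    {"tx":-46,"ty":-38},
    {"tx":-92,"ty":-76},
    {"tx":-138,"ty":-114},
    {"tx":-184,"ty":-152},
    {"tx":-230,"ty":-190}
  ]
}}

```text
schema error: expected keys tx, ty, tz, turn
```

>>> {"fn": "step_arm", "kwargs": {
  "motion": [
    {"tx":-46,"ty":-38,"turn":0.18},
    {"tx":-92,"ty":-77,"turn":0.36},
    {"tx":-95,"ty":-77,"turn":0.54},
    {"tx":-95,"ty":-77,"turn":0.72},
    {"tx":-95,"ty":-77,"turn":0.9}
  ]
}}

```text
schema error: expected keys tx, ty, tz, turn
```

>>> {"fn": "step_arm", "kwargs": {
  "motion": [
    {"turn":0.15},
    {"turn":0.15}
  ]
}}

```text
schema error: expected keys tx, ty, tz, turn
```

Run:
```python
from h import *
import pickle
d=get('wrist');pickle.dump((d,sensors.state()),open('w1.pkl','wb'))
cv2.imwrite('pics/w1.png',cv2.resize(d['img'][:,:,::-1],(800,600),interpolation=2))
S=sensors.state();print(S['t'],S['tcp_pos'],S['tcp_rot'],S['joint_positions'])
R=np.array(d['R']);print((-R.T@d['t']).round(1),R.round(2))
```

```text
0.2 [263.08370469 566.53481491 230.61875567] [-2.08158534e-04  2.15681092e-01  9.76463677e-01 -5.56980300e-04] [ 1.00987792e+00  2.20934671e-01  1.52715967e+00  1.70609538e-05
  1.39468741e+00 -1.26142761e-01]
[198.9 597.8 374.5] [[ 0.42  0.91  0.  ]
 [ 0.87 -0.4   0.28]
 [ 0.25 -0.12 -0.96]]
```

View pics/w1.png

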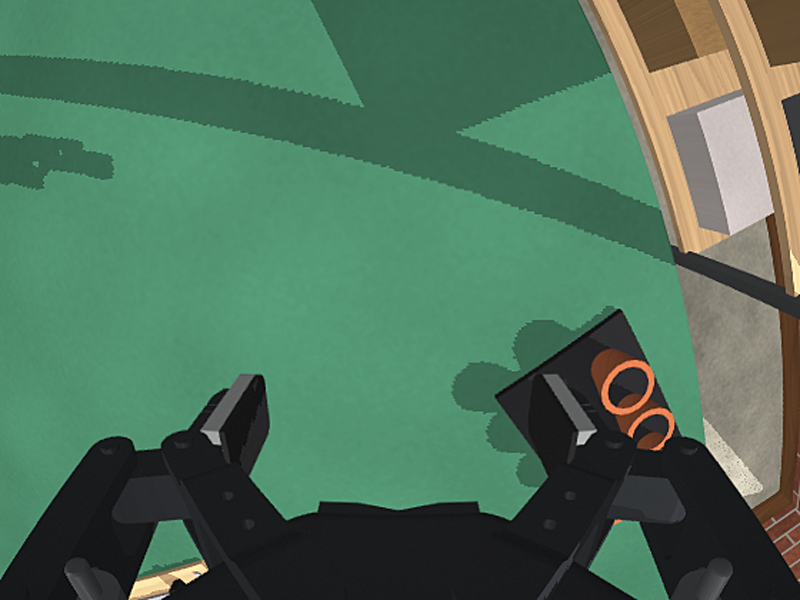

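The moves were refused because every key is required, so the arm is still at the start. The wrist picture shows only the bench and the fingers, pads near (250,410) and (560,410). I'll resend with all the keys.

>>> {"fn": "step_arm", "kwargs": {
  "motion": [
    {"tx":-46,"ty":-38,"tz":0,"turn":0},
    {"tx":-92,"ty":-76,"tz":0,"turn":0},
    {"tx":-138,"ty":-114,"tz":0,"turn":0},
    {"tx":-184,"ty":-152,"tz":0,"turn":0},
    {"tx":-230,"ty":-190,"tz":0,"turn":0}
  ]
}}

```text
t: 0.82
tcp_pos: [392.3, 295.9, 231.3]
tcp_rot: [0.0, 0.216, 0.977, 0.0]
force: [1.0, -0.3, 0.0]
grip_width: 85.3
gripper_force: 0.0
```

>>> {"fn": "step_arm", "kwargs": {
  "motion": [
    {"tx":-46,"ty":-38,"tz":0,"turn":0},
    {"tx":-92,"ty":-76,"tz":0,"turn":0},
    {"tx":-138,"ty":-114,"tz":0,"turn":0},
    {"tx":-184,"ty":-152,"tz":0,"turn":0},
    {"tx":-230,"ty":-190,"tz":0,"turn":0}
  ]
}}

```text
t: 1.45
tcp_pos: [520.9, 26.5, 231.4]
tcp_rot: [0.0, 0.216, 0.976, 0.0]
force: [1.1, 0.6, 1.0]
grip_width: 85.6
gripper_force: 0.0
```

>>> {"fn": "step_arm", "kwargs": {
  "motion": [
    {"tx":-46,"ty":-38,"tz":0,"turn":0.18},
    {"tx":-92,"ty":-77,"tz":0,"turn":0.36},
    {"tx":-95,"ty":-77,"tz":0,"turn":0.54},
    {"tx":-95,"ty":-77,"tz":0,"turn":0.72},
    {"tx":-95,"ty":-77,"tz":0,"turn":0.9}
  ]
}}

```text
t: 2.08
tcp_pos: [574.0, -81.8, 230.8]
tcp_rot: [-0.0, 0.622, 0.783, -0.0]
force: [0.1, 0.9, -0.2]
grip_width: 85.5
gripper_force: 0.0
```

>>> {"fn": "step_arm", "kwargs": {
  "motion": [
    {"tx":0,"ty":0,"tz":0,"turn":0.15},
    {"tx":0,"ty":0,"tz":0,"turn":0.15}
  ]
}}

```text
t: 2.33
tcp_pos: [574.0, -81.4, 231.1]
tcp_rot: [-0.0, 0.676, 0.737, -0.0]
force: [0.3, 0.6, 0.4]
grip_width: 85.7
gripper_force: 0.0
```

Run:
```python
from h import *
import pickle
d=get('wrist');pickle.dump((d,sensors.state()),open('w1.pkl','wb'))
cv2.imwrite('pics/w2.png',cv2.resize(d['img'][:,:,::-1],(800,600),interpolation=2))
S=sensors.state();print(S['t'],S['tcp_pos'],S['tcp_rot'],S['joint_positions'])
R=np.array(d['R']);print((-R.T@d['t']).round(1))
```

```text
2.375 [573.99481074 -81.41232808 231.11836348] [-1.68100763e-04  6.74925936e-01  7.37885455e-01 -9.29109866e-05] [-2.76882623e-01  1.13481704e-01  1.64757821e+00 -1.60098423e-05
  1.38091656e+00 -3.65947243e-01]
[568.5  -9.1 375.1]
```

View pics/w2.png

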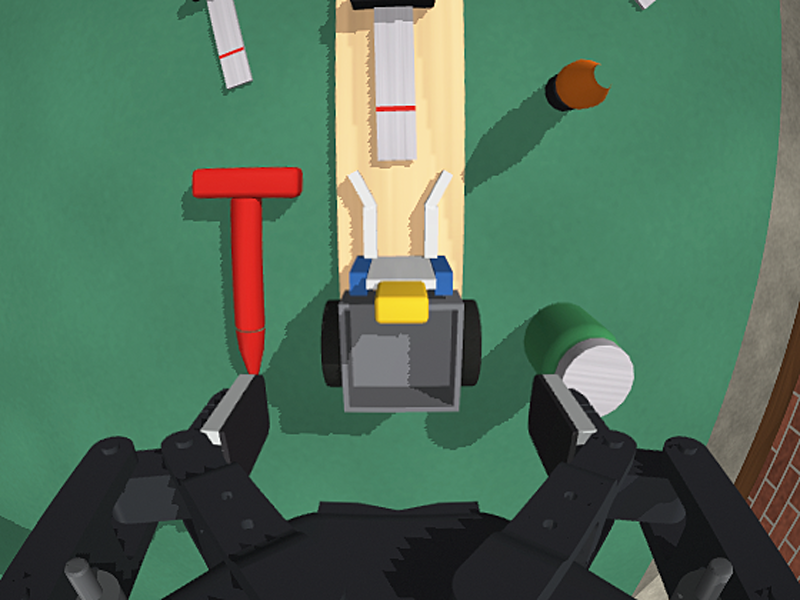

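The wrist view shows the grip at (402,302), the post tops at about row 258, the rails from (370,255) and the gauge line at (396,108), all upright in the image. Now I refine from it.

```bash
cat > g.py <<'E'
from h import *
import pickle
d,S=pickle.load(open('w1.pkl','rb'));D=pickle.load(open('d0.pkl','rb'));s,t=D['scene'],D['top']
H=cv2.cvtColor(d['img'],cv2.COLOR_RGB2HSV).astype(int);h,sa,v=H[...,0],H[...,1],H[...,2]
g=(h>40)&(h<95)&(sa>60)
L=[];R=[]
for r in range(20,170,3):
    if 95<r<135 and 0: continue
    m=np.where(~g[r,225:332])[0]+225; L.append(onz(d,m[0]-.5,r,8,1)[:2]);R.append(onz(d,m[-1]+.5,r,8,1)[:2])
def fit(P):
    P=np.array(P,np.float32);a=cv2.fitLine(P,cv2.DIST_HUBER,0,.01,.01).ravel();k=np.sign(-a[1]);return a[2:],a[:2]*k
fl,fr=fit(L),fit(R)
for f in(fl,fr):print('edge',f[0].round(1),np.degrees(np.arctan2(f[1][1],f[1][0])).round(2),'x at y=0:',(f[0][0]-f[0][1]*f[1][0]/f[1][1]).round(1), 'y=-70',(f[0][0]-(f[0][1]+70)*f[1][0]/f[1][1]).round(1))
y=(h>20)&(h<32)&(sa>200)&(v>120);P=np.argwhere(y)
print('yellow rows/cols',P.min(0),P.max(0))
cols=[np.where(y[r])[0] for r in range(P[:,0].min(),P[:,0].max()+1)]
print([(c[0],c[-1]) for c in cols]);print([d['img'][r,281].tolist() for r in range(176,230,2)])
for z in(118,128):
  print(z,'TL..',onz(d,263,226.5,z,1).round(1),onz(d,299.5,226.5,z,1).round(1))
red=((h<5)|(h>174))&(sa>130)&(v>100);red[:,:250]=0;red[:,310:]=0;q=np.argwhere(red[60:90])
q=q+[60,0];c=q.mean(0);print('red',len(q),c,onz(d,c[1],c[0],14,1).round(1))
l=q[q[:,1]<q[:,1].min()+6].mean(0);r_=q[q[:,1]>q[:,1].max()-6].mean(0)
A=onz(d,l[1],l[0],14,1);B=onz(d,r_[1],r_[0],14,1);print('line ends',A.round(1),B.round(1),'dir deg',np.degrees(np.arctan2(B[1]-A[1],B[0]-A[0])))
print('tri red',[ (p.round(1),e) for p,e in (tri(ray(d,c[1],c[0],True),ray(t,274.3,240)),tri(ray(d,c[1],c[0],True),ray(s,282.5,240.5)))])
E
python3 g.py
python3 - <<'E'
import cv2,pickle,numpy as np
d,_=pickle.load(open('w1.pkl','rb'));D=pickle.load(open('d0.pkl','rb'))
a=cv2.resize(d['img'][170:235,235:330],(570,390),interpolation=0);b=cv2.resize(D['scene']['img'][200:270,195:260],(230,248),interpolation=0);b=np.pad(b,((0,142),(0,0),(0,0)))
cv2.imwrite('pics/c.png',np.hstack([a,b])[:,:,::-1])
E
```

```text
edge [517.7   6.5] -84.92 x at y=0: 518.3 y=-70 524.5
edge [618.5  12.8] -84.66 x at y=0: 619.7 y=-70 626.2
yellow rows/cols [198 262] [225 299]
[(np.int64(266), np.int64(296)), (np.int64(266), np.int64(296)), (np.int64(265), np.int64(296)), (np.int64(265), np.int64(297)), (np.int64(265), np.int64(297)), (np.int64(265), np.int64(297)), (np.int64(265), np.int64(297)), (np.int64(264), np.int64(298)), (np.int64(264), np.int64(298)), (np.int64(264), np.int64(298)), (np.int64(263), np.int64(298)), (np.int64(263), np.int64(299)), (np.int64(263), np.int64(299)), (np.int64(262), np.int64(299)), (np.int64(262), np.int64(299)), (np.int64(263), np.int64(299)), (np.int64(263), np.int64(299)), (np.int64(263), np.int64(299)), (np.int64(263), np.int64(299)), (np.int64(263), np.int64(299)), (np.int64(263), np.int64(299)), (np.int64(263), np.int64(299)), (np.int64(263), np.int64(299)), (np.int64(263), np.int64(299)), (np.int64(263), np.int64(299)), (np.int64(263), np.int64(298)), (np.int64(264), np.int64(298)), (np.int64(265), np.int64(295))]
[[249, 224, 166], [246, 217, 165], [151, 154, 158], [159, 160, 158], [161, 161, 160], [162, 161, 161], [161, 160, 162], [161, 161, 159], [161, 161, 159], [156, 156, 156], [203, 191, 161], [177, 140, 22], [182, 146, 32], [183, 147, 31], [185, 149, 32], [181, 145, 31], [240, 203, 44], [248, 222, 51], [249, 224, 51], [248, 222, 49], [248, 221, 51], [247, 220, 48], [246, 218, 47], [246, 219, 47], [241, 203, 42], [149, 125, 80], [89, 91, 96]]
118 TL.. [563.2 -99.1 118. ] [593.7 -96.5 118. ]
128 TL.. [563.4 -95.6 128. ] [592.7 -93.1 128. ]
red 94 [ 75.62765957 276.76595745] [562.4  37.7  14. ]
line ends [550.2  36.3  14. ] [573.7  39.3  14. ] dir deg 7.159616112499065
tri red [(array([562.1,  38.3,   8. ]), np.float64(0.5022053408587298)), (array([561.9,  37. ,  13. ]), np.float64(1.9362937547978536))]
```

View pics/c.png

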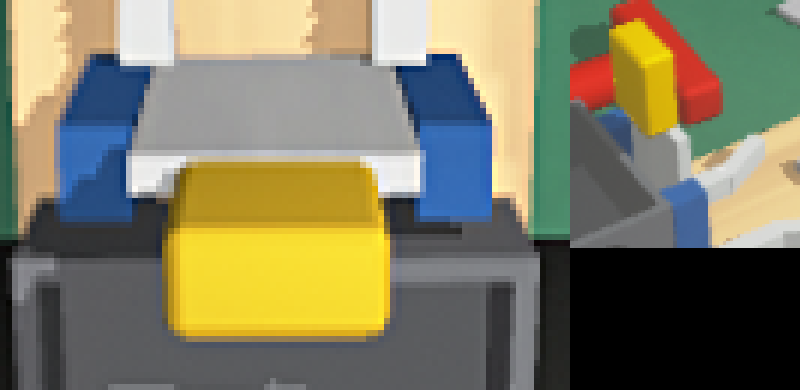

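The crop shows the slot's bottom front at image row about 179, the post-top front edge at row about 190.5, and the grip's rear-right top corner at wrist (299.3,226), which is scene (217,217.5).

```bash
cat > f2.py <<'E'
from h import *
import pickle
d,S=pickle.load(open('w1.pkl','rb'));D=pickle.load(open('d0.pkl','rb'));s,t=D['scene'],D['top']
a=np.radians(-84.8);D_=np.array([np.cos(a),np.sin(a)]);n=np.array([-D_[1],D_[0]])
m=np.array([569.0,0]) # on centreline
loc=lambda P:np.round([(P[:2]-m)@D_,(P[:2]-m)@n,P[2]],1)
print('slot bottom',loc(onz(d,281,179.2,8,1)),'post top',[loc(onz(d,u,190.4,70,1)) for u in(251,311)])
print('grip rear',loc(onz(d,281,226.4,128,1)),'front',loc(onz(d,281,207.6,128,1)),'front foot z88',loc(onz(d,281,196.9,88,1)))
for w,sc in(((299.4,226),(217,217.5)),):
    P,e=tri(ray(d,*w,True),ray(s,*sc));print('corner',P.round(1),loc(P),e)
print('rear edge board top view',loc(np.r_[549.9,192.9,8]))
c=onz(d,276.8,75.6,14,1);print('red',loc(c));print('tcp',loc(S['tcp_pos']))
q=S['tcp_rot'];print('tool y deg',np.degrees(np.arctan2(2*q[1]*q[2],q[2]**2-q[1]**2)))
E
python3 f2.py
```

```text
slot bottom [79.1  1.1  8. ] post top [array([ 78.1, -28.2,  70. ]), array([78.3, 29.6, 70. ])]
grip rear [ 94.7   0.3 128. ] front [ 79.    0.3 128. ] front foot z88 [80.2  0.6 88. ]
corner [592.8 -91.  130.3] [ 92.8  15.4 130.3] 1.8252693113584213
rear edge board top view [-193.8   -1.5    8. ]
red [-38.2  -3.1  14. ]
tcp [ 81.5  -2.4 231.1]
tool y deg 84.89679986906727
```

Slot front is at s≈78.6, grip centre at s≈87, y≈0.3, and the red line at s≈-38, y≈-3. Grasping the shutter grip now.

>>> {"fn": "step_arm", "kwargs": {
  "motion": [
    {"tx":-5.5,"ty":2.7,"tz":45,"turn":0},
    {"tx":-5.5,"ty":2.7,"tz":90,"turn":0},
    {"tx":-5.5,"ty":2.7,"tz":115,"turn":0},
    {"tx":-5.5,"ty":2.7,"tz":135,"turn":0},
    {"tx":-5.5,"ty":2.7,"tz":135,"turn":0}
  ]
}}

```text
t: 3.0
tcp_pos: [576.2, -86.3, 94.7]
tcp_rot: [-0.001, 0.676, 0.737, -0.001]
force: [-0.0, -0.2, -0.4]
grip_width: 85.5
gripper_force: 0.0
```

>>> {"fn": "step_arm", "kwargs": {
  "motion": [
    {"tx":0,"ty":0,"tz":0,"turn":0},
    {"tx":0,"ty":0,"tz":0,"turn":0},
    {"tx":0,"ty":0,"tz":0,"turn":0},
    {"tx":0,"ty":0,"tz":0,"turn":0},
    {"tx":0,"ty":0,"tz":0,"turn":0}
  ],
  "hand": 20,
  "newtons": 40
}}

```text
t: 3.62
tcp_pos: [576.2, -87.0, 96.5]
tcp_rot: [-0.001, 0.676, 0.737, -0.001]
force: [-6.1, -0.8, 2.4]
grip_width: 29.6
gripper_force: 45.1
```

>>> {"fn": "step_arm", "kwargs": {
  "motion": [
    {"tx":0,"ty":0,"tz":-6,"turn":0},
    {"tx":0,"ty":0,"tz":-12,"turn":0},
    {"tx":0,"ty":0,"tz":-18,"turn":0},
    {"tx":0,"ty":0,"tz":-23,"turn":0},
    {"tx":0,"ty":0,"tz":-23,"turn":0}
  ]
}}

```text
t: 4.25
tcp_pos: [576.2, -87.0, 119.6]
tcp_rot: [-0.001, 0.676, 0.737, -0.001]
force: [-7.9, -3.8, -1.4]
grip_width: 29.5
gripper_force: 44.6
```

>>> {"fn": "step_arm", "kwargs": {
  "motion": [
    {"tx":0,"ty":0,"tz":0,"turn":0},
    {"tx":0,"ty":0,"tz":0,"turn":0},
    {"tx":0,"ty":0,"tz":0,"turn":0}
  ]
}}

```text
t: 4.62
tcp_pos: [576.2, -87.0, 119.6]
tcp_rot: [-0.001, 0.676, 0.737, -0.001]
force: [-6.8, -3.1, -0.3]
grip_width: 29.5
gripper_force: 44.6
```

Run:
```python
from h import *
D=get('top');H=cv2.cvtColor(get('scene')['img'],cv2.COLOR_RGB2HSV).astype(int)
y=(H[...,0]>20)&(H[...,0]<32)&(H[...,1]>200)&(H[...,2]>120)
n,l,st,c=cv2.connectedComponentsWithStats(y.astype(np.uint8))
print([(s[4],k.round(1),s[:4]) for s,k in zip(st,c) if 20<s[4]<1000]); print(sensors.state()['tcp_pos'],sensors.state()['force'])
```

```text
[(np.int32(132), array([208.2, 207.1]), array([205, 194,   8,  28], dtype=int32)), (np.int32(283), array([203.2, 293.4]), array([193, 284,  22,  20], dtype=int32))]
[576.18702746 -86.95913871 119.605645  ] [-7.34265153 -2.83237578 -0.47479159]
```

>>> {"fn": "step_arm", "kwargs": {
  "motion": [
    {"tx":0,"ty":0,"tz":0,"turn":0},
    {"tx":0,"ty":0,"tz":0,"turn":0},
    {"tx":0,"ty":0,"tz":0,"turn":0},
    {"tx":0,"ty":0,"tz":0,"turn":0}
  ],
  "hand": 85
}}

```text
t: 5.22
tcp_pos: [577.6, -86.6, 119.6]
tcp_rot: [0.0, 0.676, 0.737, 0.0]
force: [-0.1, 0.5, -0.3]
grip_width: 84.9
gripper_force: 0.0
```

>>> {"fn": "step_arm", "kwargs": {
  "motion": [
    {"tx":0,"ty":0,"tz":-50,"turn":0},
    {"tx":20,"ty":-1,"tz":-90,"turn":0},
    {"tx":70,"ty":-2,"tz":-90,"turn":0},
    {"tx":120,"ty":-3,"tz":-90,"turn":0},
    {"tx":150,"ty":-4,"tz":-90,"turn":0}
  ]
}}

```text
t: 5.85
tcp_pos: [560.1, 64.6, 209.6]
tcp_rot: [0.0, 0.676, 0.737, 0.0]
force: [-0.2, -0.3, 0.2]
grip_width: 85.1
gripper_force: 0.0
```

Run:
```python
from h import *
import pickle
d=get('wrist');S=sensors.state();pickle.dump((d,S),open('w3.pkl','wb'))
cv2.imwrite('pics/w3.png',cv2.resize(d['img'][:,:,::-1],(800,600),interpolation=2));print(S['t'],S['tcp_pos'],S['tcp_rot'],S['grip_width'])
```

```text
5.9 [559.60320217  67.43225854 209.54695841] [-0.00083663  0.6750341   0.7377854   0.00098045] 84.38624528401915
```

View pics/w3.png

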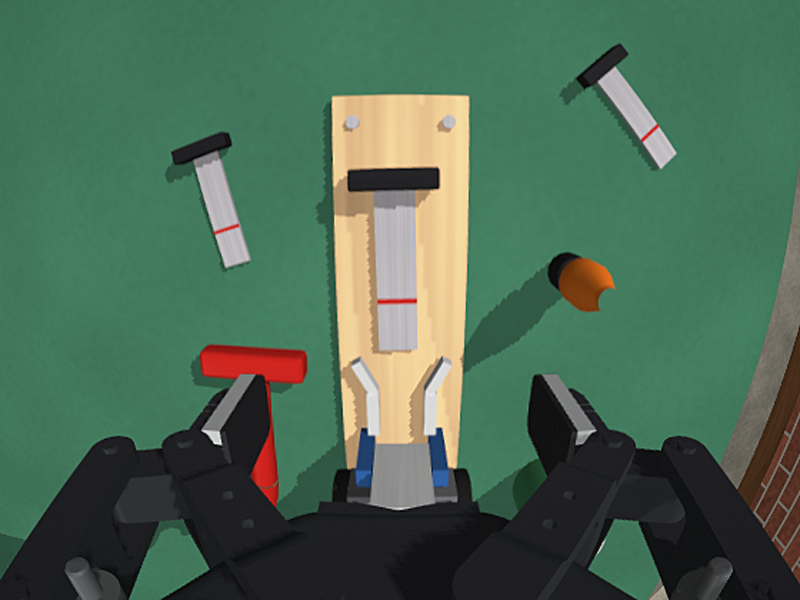

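The wrist view is now nearly above the gauge: bar at (394,179), line at (397,301), board rear edge at row 96, rail ends at about row 430. I'll measure these.

```bash
cat > f3.py <<'E'
from f2 import *
d,S=pickle.load(open('w3.pkl','rb'))
print('---');H=cv2.cvtColor(d['img'],cv2.COLOR_RGB2HSV).astype(int);h,sa,v=H[...,0],H[...,1],H[...,2]
b=np.zeros(v.shape,bool);b[112:138,238:312]=(v<75)[112:138,238:312]
r=cv2.minAreaRect(np.argwhere(b)[:,::-1].astype(np.float32));print('bar',r)
q=[loc(onz(d,*p,30,1)) for p in cv2.boxPoints(r)];print(np.array(q).tolist(),np.mean(q,0))
red=((h<5)|(h>174))&(sa>130)&(v>100);red[:,:255]=0;red[:,300:]=0;red[:200]=0;red[222:]=0
p=np.argwhere(red);c=p.mean(0);print('red',c,loc(onz(d,c[1],c[0],14,1)),onz(d,c[1],c[0],14,1).round(1))
print('tri red w1-w3',[x.round(1) for x in [tri(ray(d,c[1],c[0],True),ray(pickle.load(open('w1.pkl','rb'))[0],276.8,75.6,True))[0]]])
k,dr=cv2.fitLine(p[:,::-1].astype(np.float32),cv2.DIST_L2,0,.01,.01).ravel()[:2];print('red slope px',dr/k)
for rr in(80,100,150,200,240):
    m=np.where(~((h[rr,225:336]>40)&(h[rr,225:336]<95)&(sa[rr,225:336]>60)))[0]+225;print('edges',rr,loc(onz(d,m[0]-.5,rr,8,1)),loc(onz(d,m[-1]+.5,rr,8,1)))
g=(h>40)&(h<95)&(sa>60);print('rear',[loc(onz(d,u,np.where(~g[:,u])[0][0]-.5,8,1)) for u in(245,280,315)])
print('tcp',loc(S['tcp_pos']))
print('nozzle base',loc(onz(d,396,189,0,1)),'dibber handle ends',loc(onz(d,141,252,20,1)),loc(onz(d,214,255,20,1)))
E
python3 f3.py | sed -n '/---/,$p'
```

```text
---
bar ((274.5, 125.5), (15.0, 63.0), 90.0)
[[-138.1, -36.9, 30.0], [-137.7, 25.2, 30.0], [-122.7, 25.3, 30.0], [-123.1, -37.1, 30.0]] [-130.4     -5.875   30.   ]
red [210.43835616 277.7260274 ] [-38.3  -3.1  14. ] [562.4  37.9  14. ]
tri red w1-w3 [array([562.4,  37.8,  13.7])]
red slope px -0.046066042
edges 80 [-179.3  -51.     8. ] [-179.    49.7    8. ]
edges 100 [-157.7  -51.2    8. ] [-157.5   50.8    8. ]
edges 150 [-104.1  -50.1    8. ] [-103.8   50.4    8. ]
edges 200 [-48.8 -50.8   8. ] [-48.4  50.8   8. ]
edges 240 [ -1.4 -50.6   8. ] [-1.  50.4  8. ]
rear [array([-193.5,  -36.7,    8. ]), array([-1.939e+02, -1.000e-01,  8.000e+00]), array([-194.4,   36.5,    8. ])]
tcp [-68.   -3.2 209.5]
nozzle base [-59.7 134.6   0. ] dibber handle ends [  10.9 -166.3   20. ] [ 12.4 -75.8  20. ]
```

>>> {"fn": "step_arm", "kwargs": {
  "motion": [
    {"tx":34,"ty":-1.3,"tz":40,"turn":0},
    {"tx":67.4,"ty":-2.6,"tz":80,"turn":0},
    {"tx":67.4,"ty":-2.6,"tz":120,"turn":0},
    {"tx":67.4,"ty":-2.6,"tz":150,"turn":0},
    {"tx":67.4,"ty":-2.6,"tz":150,"turn":0}
  ]
}}

```text
t: 6.52
tcp_pos: [549.6, 129.1, 56.6]
tcp_rot: [-0.002, 0.676, 0.737, -0.002]
force: [0.0, 0.3, -0.9]
grip_width: 85.3
gripper_force: 0.0
```

```bash
python3 - <<'E' | sed -n '/---/,$p'
from f2 import *
print('---')
S=sensors.state();print(loc(S['tcp_pos']),S['dq'].round(3),S['force'])
E
```

```text
---
[-130.4   -7.6   56.6] [-0.002 -0.044 -0.048  0.001  0.02   0.001] [ 0.04808712  0.29912063 -0.87671227]
```

>>> {"fn": "step_arm", "kwargs": {
  "motion": [
    {"tx":0,"ty":1.7,"tz":20,"turn":0},
    {"tx":0,"ty":1.7,"tz":40,"turn":0},
    {"tx":0,"ty":1.7,"tz":50,"turn":0},
    {"tx":0,"ty":1.7,"tz":50,"turn":0}
  ]
}}

```text
t: 7.02
tcp_pos: [552.8, 129.4, 8.2]
tcp_rot: [-0.001, 0.676, 0.737, -0.001]
force: [1.0, -0.3, -0.2]
grip_width: 85.0
gripper_force: 0.0
```

>>> {"fn": "step_arm", "kwargs": {
  "motion": [
    {"tx":0,"ty":0,"tz":0,"turn":0},
    {"tx":0,"ty":0,"tz":0,"turn":0},
    {"tx":0,"ty":0,"tz":0,"turn":0},
    {"tx":0,"ty":0,"tz":0,"turn":0}
  ],
  "hand": 58,
  "newtons": 25
}}

```text
t: 7.52
tcp_pos: [554.4, 129.6, 10.1]
tcp_rot: [0.0, 0.676, 0.737, 0.001]
force: [-0.6, 0.9, 5.1]
grip_width: 63.6
gripper_force: 28.8
```

```bash
cat > f4.py <<'E'
from f2 import *
import sys
print('---');nm=sys.argv[1]
d=get('wrist');S=sensors.state();pickle.dump((d,S),open(nm+'.pkl','wb'))
cv2.imwrite(f'pics/{nm}.png',cv2.resize(d['img'][:,:,::-1],(800,600),interpolation=2))
H=cv2.cvtColor(d['img'],cv2.COLOR_RGB2HSV).astype(int);h,sa,v=H[...,0],H[...,1],H[...,2]
red=((h<5)|(h>174))&(sa>130)&(v>100)
n,l,st,c=cv2.connectedComponentsWithStats(red.astype(np.uint8))
for i in range(1,n):
    if st[i][4]>8 and 200<c[i][0]<360:print('red',st[i],c[i].round(1),loc(onz(d,*c[i],14,1)))
print('tcp',loc(S['tcp_pos']),S['tcp_rot'].round(4),S['force'].round(1),S['grip_width'],S['gripper_force'],S['t'])
E
python3 f4.py w4| sed -n '/---/,$p'
```

```text
---
tcp [-130.4   -2.8   10.1] [4.000e-04 6.760e-01 7.369e-01 5.000e-04] [ 0.4 -0.4  6.2] 63.17717207540366 28.84863942861557 7.575
```

View pics/w4.png

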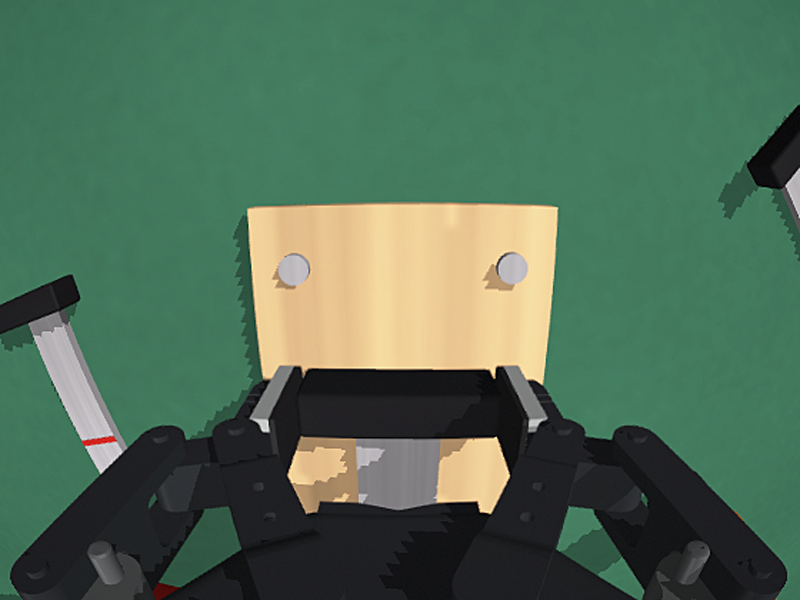

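The bar sits between the pads at (400,400), gripped square. Pushing most of the way now.

>>> {"fn": "step_arm", "kwargs": {
  "motion": [
    {"tx":-8,"ty":1.5,"tz":0,"turn":0},
    {"tx":-20,"ty":2.8,"tz":0,"turn":0},
    {"tx":-32,"ty":2.8,"tz":0,"turn":0},
    {"tx":-44,"ty":2.8,"tz":0,"turn":0},
    {"tx":-52,"ty":2.8,"tz":0,"turn":0}
  ]
}}

```text
t: 8.2
tcp_pos: [561.8, 78.3, 10.1]
tcp_rot: [0.0, 0.676, 0.737, 0.001]
force: [-0.8, 5.1, 5.7]
grip_width: 63.7
gripper_force: 28.9
```

>>> {"fn": "step_arm", "kwargs": {
  "motion": [
    {"tx":-12,"ty":0,"tz":0,"turn":0},
    {"tx":-24,"ty":0,"tz":0,"turn":0},
    {"tx":-36,"ty":0,"tz":0,"turn":0},
    {"tx":-48,"ty":0,"tz":0,"turn":0},
    {"tx":-53,"ty":0,"tz":0,"turn":0}
  ]
}}

```text
t: 8.82
tcp_pos: [566.3, 25.4, 10.1]
tcp_rot: [0.0, 0.676, 0.737, 0.001]
force: [-0.2, 6.8, 6.3]
grip_width: 63.2
gripper_force: 28.9
```

```bash
python3 f4.py w5| sed -n '/---/,$p'; python3 - <<'E' | sed -n '/---/,$p'
from f2 import *
print('---')
im=[]
for n in('scene','top'):
    d=get(n);pickle.dump(d,open(f'v5_{n}.pkl','wb'))
    H=cv2.cvtColor(d['img'],cv2.COLOR_RGB2HSV).astype(int);h,sa,v=H[...,0],H[...,1],H[...,2]
    red=((h<6)|(h>172))&(sa>100)&(v>70)
    N,l,st,c=cv2.connectedComponentsWithStats(red.astype(np.uint8),connectivity=8)
    for i in range(1,N):
        if 4<st[i][4]<60:print(n,st[i],c[i].round(1),loc(onz(d,*c[i],14)))
    x,y=(200,205) if n=='scene' else (250,180)
    im.append(cv2.resize(d['img'][y:y+100,x:x+100],(400,500-100),interpolation=0))
cv2.imwrite('pics/v5.png',np.hstack(im)[:,:,::-1])
E
```

```text
---
tcp [-25.   -0.4  10.1] [3.000e-04 6.763e-01 7.366e-01 8.000e-04] [-0.5  1.4  5.7] 63.23641342797839 28.919471204280853 8.875
---
scene [110   0   4  15  30] [111.6   6.8] [ -342.6 -1869.3    14. ]
scene [210   1   7   5  11] [212.7   3. ] [ -797.7 -1701.8    14. ]
scene [232   6   2   4   5] [232.8   7.8] [ -831.9 -1559.6    14. ]
scene [105   9   2   6   6] [105.2  11.5] [ -287.4 -1790.6    14. ]
scene [119  21  10  12  43] [123.1  27.2] [ -266.  -1482.8    14. ]
scene [329  55   5   7  16] [331.2  57.2] [-750.4 -722.6   14. ]
scene [252  61   5   3  10] [253.9  61.8] [-492.5 -824.8   14. ]
scene [259  60   5   3  11] [261.1  60.7] [-519.5 -821.4   14. ]
scene [319  62   4   3   5] [320.4  62.6] [-681.1 -697.8   14. ]
scene [259  64   5   5  10] [261.6  65.7] [-493.2 -777.4   14. ]
scene [292  67   5   2   5] [294.   67.8] [-573.  -703.1   14. ]
scene [253  68   4   3   6] [254.3  68.7] [-457.  -765.4   14. ]
scene [265  69   8   3  11] [268.6  70. ] [-489.8 -729.8   14. ]
scene [292  71   3   4   7] [292.6  72.1] [-544.3 -671.8   14. ]
scene [293  97   4   4   9] [294.1  98.7]
[... 357 characters left out ...]
97 114   1   5   5] [297. 116.] [-356.8 -394.5   14. ]
scene [278 119   2   6   7] [278.7 121.4] [-297.6 -393.5   14. ]
scene [290 118   3   4   7] [291.1 119.9] [-330.  -383.8   14. ]
scene [203 120   2   4   5] [203.4 121.4] [-136.  -497.7   14. ]
scene [202 125   3   5   6] [203. 127.] [-120.5 -469.4   14. ]
scene [161 139   5   2   5] [163.  139.6] [ -11.1 -460.3   14. ]
scene [292 142  11   6  17] [297.1 144.6] [-262.7 -267.    14. ]
scene [280 147   6   3  12] [283.2 148. ] [-225.9 -271.5   14. ]
scene [287 146   4   3   5] [288.2 147.2] [-237.9 -268.3   14. ]
scene [423 283  14   3  20] [429.4 284. ] [-165.1  207.    14. ]
top [185 150   9   7  15] [188.8 153.2] [-174.9  197.4   14. ]
```

View pics/v5.png

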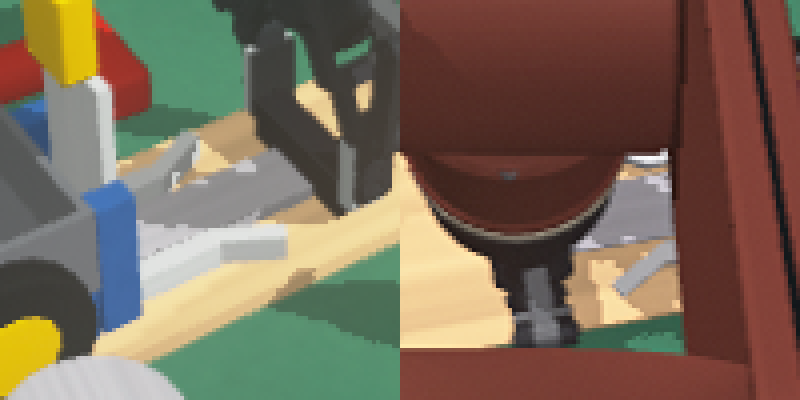

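The scene crop shows the blade in the slot with the line just hidden behind the near post (120,240), about 10 mm short by kinematics. I'll push 9 mm more, release, rise and look.

>>> {"fn": "step_arm", "kwargs": {
  "motion": [
    {"tx":-5,"ty":0,"tz":0,"turn":0},
    {"tx":-9,"ty":0,"tz":0,"turn":0},
    {"tx":-9,"ty":0,"tz":0,"turn":0}
  ]
}}

```text
t: 9.35
tcp_pos: [567.0, 16.4, 10.1]
tcp_rot: [0.0, 0.676, 0.737, 0.001]
force: [-0.5, 2.4, 6.3]
grip_width: 63.2
gripper_force: 28.9
```

>>> {"fn": "step_arm", "kwargs": {
  "motion": [
    {"tx":0,"ty":0,"tz":0,"turn":0},
    {"tx":0,"ty":0,"tz":0,"turn":0},
    {"tx":0,"ty":0,"tz":0,"turn":0},
    {"tx":0,"ty":0,"tz":0,"turn":0}
  ],
  "hand": 85
}}

```text
t: 9.85
tcp_pos: [566.1, 16.1, 9.1]
tcp_rot: [-0.0, 0.676, 0.737, -0.0]
force: [0.6, 0.0, -0.6]
grip_width: 85.0
gripper_force: 0.0
```

>>> {"fn": "step_arm", "kwargs": {
  "motion": [
    {"tx":0,"ty":0,"tz":-50,"turn":0},
    {"tx":0,"ty":0,"tz":-100,"turn":0},
    {"tx":-20,"ty":0,"tz":-150,"turn":0},
    {"tx":-40,"ty":0,"tz":-190,"turn":0},
    {"tx":-40,"ty":0,"tz":-190,"turn":0}
  ]
}}

```text
t: 10.48
tcp_pos: [572.5, -25.3, 204.0]
tcp_rot: [0.004, 0.677, 0.736, 0.002]
force: [0.2, -1.3, 0.2]
grip_width: 85.2
gripper_force: 0.0
```

```bash
python3 f4.py w6| sed -n '/---/,$p'; python3 - <<'E' | sed -n '/---/,$p'
from f2 import *
print('---')
d,S=pickle.load(open('w6.pkl','rb'))
X=np.r_[m+78*D_,14];u,v=map(int,proj(d,X,True));print(u,v)
a=d['img'][v-40:v+40,u-45:u+45];cv2.imwrite('pics/w6c.png',cv2.resize(a,(720,600-24*0-0) if 0 else (675,600),interpolation=0)[:,:,::-1])
E
```

```text
---
red [262 231  27   4  82] [275.2 233. ] [77.1 -0.5 14. ]
tcp [ 24.5  -0.3 201.2] [0.0016 0.6765 0.7365 0.0011] [-1.  -0.1 -1.2] 85.30988829440828 0.0 10.525
---
275 233
```

View pics/w6c.png

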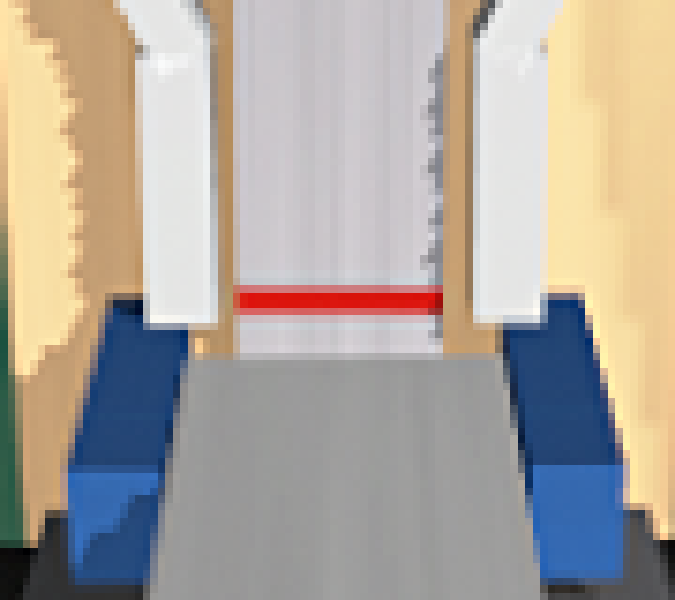

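The crop shows the red line at crop row 300, the rail tops ending at 325, the post bottoms at 297 and the raised shutter's lower edge at 354.

```bash
python3 - <<'E' | sed -n '/---/,$p'
from f2 import *
print('---')
d,S=pickle.load(open('w6.pkl','rb'))
u0,v0=275-45,233-40
f=lambda x,y,z:loc(onz(d,u0+x/7.5-.5,v0+y/7.5-.5,z,True))
print('red',f(340,300,14),'ends',f(240,300,14),f(438,300,14))
print('post bottom',f(125,297,8),f(565,297,8),'rail end',f(180,325,20),f(505,325,20),'shutter',[f(345,354,z) for z in(29,31,33)],'post top',f(115,465,70),f(580,465,70))
E
```

```text
---
red [76.5 -0.9 14. ] ends [ 76.4 -15.5  14. ] [76.6 13.4 14. ]
post bottom [ 78.  -32.9   8. ] [78.6 32.6  8. ] rail end [ 77.9 -23.9  20. ] [78.4 22.9 20. ] shutter [array([79. , -0.1, 29. ]), array([78.3, -0.1, 31. ]), array([77.5, -0.1, 33. ])] post top [ 77.6 -28.9  70. ] [78.1 29.2 70. ]
```

The line is at 76.5–77.1 and the slot front at 78.1 in the same view, so the gauge sits about 1.3 mm short and centred within 1 mm. That's inside tolerance. Now I press the shutter down with closed fingers.

>>> {"fn": "step_arm", "kwargs": {
  "motion": [
    {"tx":-30,"ty":0.3,"tz":0,"turn":0},
    {"tx":-63,"ty":0.6,"tz":0,"turn":0},
    {"tx":-63,"ty":0.6,"tz":15,"turn":0},
    {"tx":-63,"ty":0.6,"tz":35,"turn":0},
    {"tx":-63,"ty":0.6,"tz":35,"turn":0}
  ],
  "hand": 0
}}

```text
t: 11.15
tcp_pos: [573.3, -84.7, 160.3]
tcp_rot: [-0.003, 0.676, 0.737, -0.001]
force: [-0.4, 0.3, 0.3]
grip_width: -0.1
gripper_force: 0.0
```

```bash
python3 - <<'E' | sed -n '/---/,$p'
from f2 import *
print('---')
S=sensors.state();print(loc(S['tcp_pos']),S['force'].round(1),S['grip_width'])
E
```

```text
---
[ 84.8  -3.4 160.3] [-0.4  0.3  0.3] -0.08963508480766878
```

>>> {"fn": "step_arm", "kwargs": {
  "motion": [
    {"tx":-1,"ty":2,"tz":0,"turn":0},
    {"tx":-1,"ty":2,"tz":6,"turn":0},
    {"tx":-1,"ty":2,"tz":12,"turn":0},
    {"tx":-1,"ty":2,"tz":18,"turn":0},
    {"tx":-1,"ty":2,"tz":23,"turn":0}
  ]
}}

```text
t: 11.78
tcp_pos: [578.2, -87.1, 141.4]
tcp_rot: [0.0, 0.676, 0.737, 0.0]
force: [0.5, 1.2, 2.7]
grip_width: 0.1
gripper_force: 1.4
```

>>> {"fn": "step_arm", "kwargs": {
  "motion": [
    {"tx":0,"ty":0,"tz":2,"turn":0},
    {"tx":0,"ty":0,"tz":4,"turn":0},
    {"tx":0,"ty":0,"tz":4,"turn":0}
  ]
}}

```text
t: 12.15
tcp_pos: [577.8, -87.3, 137.2]
tcp_rot: [0.0, 0.676, 0.737, -0.0]
force: [-0.1, 1.0, 1.9]
grip_width: 0.2
gripper_force: 0.6
```

>>> {"fn": "step_arm", "kwargs": {
  "motion": [
    {"tx":0,"ty":0,"tz":1,"turn":0},
    {"tx":0,"ty":0,"tz":2,"turn":0},
    {"tx":0,"ty":0,"tz":2,"turn":0}
  ]
}}

```text
t: 12.52
tcp_pos: [577.8, -87.3, 135.2]
tcp_rot: [0.0, 0.676, 0.737, -0.0]
force: [0.4, 0.1, 2.1]
grip_width: 0.3
gripper_force: 0.8
```

>>> {"fn": "step_arm", "kwargs": {
  "motion": [
    {"tx":0,"ty":0,"tz":1,"turn":0},
    {"tx":0,"ty":0,"tz":1,"turn":0}
  ]
}}

```text
t: 12.78
tcp_pos: [577.8, -87.3, 134.2]
tcp_rot: [0.0, 0.676, 0.737, -0.0]
force: [1.5, 0.6, 2.7]
grip_width: -0.4
gripper_force: 0.8
```

>>> {"fn": "step_arm", "kwargs": {
  "motion": [
    {"tx":0,"ty":0,"tz":0.7,"turn":0},
    {"tx":0,"ty":0,"tz":0.7,"turn":0}
  ]
}}

```text
t: 13.02
tcp_pos: [577.8, -87.3, 134.1]
tcp_rot: [0.0, 0.676, 0.737, -0.0]
force: [-1.1, 1.3, 4.7]
grip_width: 0.3
gripper_force: 2.5
```

>>> {"fn": "step_arm", "kwargs": {
  "motion": [
    {"tx":0,"ty":0,"tz":0.7,"turn":0},
    {"tx":0,"ty":0,"tz":0.7,"turn":0}
  ]
}}

```text
t: 13.28
tcp_pos: [577.9, -87.3, 134.0]
tcp_rot: [0.0, 0.676, 0.737, -0.0]
force: [-4.3, 0.6, 8.3]
grip_width: 0.1
gripper_force: 4.4
```

The shutter stopped at 134 mm with the force rising, so it rests on the blade. I'll back off and check.

>>> {"fn": "step_arm", "kwargs": {
  "motion": [
    {"tx":0,"ty":0,"tz":-20,"turn":0},
    {"tx":0,"ty":0,"tz":-60,"turn":0},
    {"tx":30,"ty":0,"tz":-66,"turn":0},
    {"tx":63,"ty":0,"tz":-66,"turn":0},
    {"tx":63,"ty":0,"tz":-66,"turn":0}
  ]
}}

```text
t: 13.9
tcp_pos: [572.3, -22.7, 199.8]
tcp_rot: [0.0, 0.675, 0.738, 0.0]
force: [-0.3, -0.7, -0.3]
grip_width: 0.2
gripper_force: 0.0
```

>>> {"fn": "step_arm", "kwargs": {
  "motion": [
    {"tx":0,"ty":0,"tz":0,"turn":0},
    {"tx":0,"ty":0,"tz":0,"turn":0}
  ]
}}

```text
t: 14.15
tcp_pos: [572.5, -25.3, 199.0]
tcp_rot: [0.0, 0.676, 0.737, -0.0]
force: [-0.0, 0.3, -0.3]
grip_width: -0.1
gripper_force: 0.0
```

```bash
python3 f4.py w7| sed -n '/---/,$p'; python3 - <<'E' | sed -n '/---/,$p'
from f2 import *
print('---')
d,S=pickle.load(open('w7.pkl','rb'))
u,v=map(int,proj(d,np.r_[m+78*D_,14],True));print(u,v)
# column profile through the line: red -> grey shutter
print([(r,d['img'][r,u].tolist()) for r in range(v-6,v+9)])
for r in range(v-1,v+6):print(r,[loc(onz(d,u,r,z,True))[0] for z in(14,)],end=' ')
for c in(u-30,u+27):print(c,[d['img'][r,c].tolist() for r in range(v-4,v+5)])
d=get('scene');H=cv2.cvtColor(d['img'],cv2.COLOR_RGB2HSV).astype(int)
y=(H[...,0]>20)&(H[...,0]<32)&(H[...,1]>200)&(H[...,2]>120);y[260:]=0
P=np.argwhere(y);print('yellow',P.min(0),P.max(0),len(P))
E
```

```text
---
red [263 234  28   3  69] [275.5 234.8] [76.7 -1.6 14. ]
tcp [ 25.5   1.2 198.9] [ 0.000e+00  6.764e-01  7.365e-01 -1.000e-04] [ 0.1 -0.  -0.9] -0.07091586107716473 0.0 14.2
---
277 235
[(229, [216, 210, 216]), (230, [217, 211, 216]), (231, [216, 213, 217]), (232, [215, 225, 229]), (233, [221, 156, 157]), (234, [225, 44, 38]), (235, [230, 21, 13]), (236, [198, 111, 110]), (237, [162, 159, 159]), (238, [159, 164, 165]), (239, [162, 163, 162]), (240, [162, 164, 161]), (241, [163, 163, 161]), (242, [164, 164, 164]), (243, [163, 163, 164])]
234 [np.float64(75.8)] 235 [np.float64(77.0)] 236 [np.float64(78.1)] 237 [np.float64(79.3)] 238 [np.float64(80.4)] 239 [np.float64(81.6)] 240 [np.float64(82.8)] 247 [[207, 167, 123], [209, 169, 124], [219, 176, 126], [155, 130, 106], [53, 56, 72], [12, 41, 80], [31, 66, 117], [36, 73, 123], [37, 72, 120]]
304 [[247, 233, 215], [248, 235, 215], [255, 242, 218], [202, 196, 196], [141, 162, 187], [111, 133, 163], [96, 119, 152], [55, 82, 126], [27, 64, 115]]
yellow [204 206] [235 224] 441
```

The line sits directly against the shutter, with about 3.1 of its 4 mm visible (so x ≈ -1 mm). The shutter is about 6 mm up and the robot is clear, so I'm handing in.

```bash
python3 -c "
from cell import arm
print(arm.job_done())"
```

```text
the job is handed in; nothing more can be done
None
```

I handed the job in after about 14 s of the 58 s, but the hand-in did not report a result. By my measurements the gauge is in the slot with its red line about 1 mm short of the front face, the shutter rests on the blade about 6 mm up, and the robot stayed clear of the jar, nozzle and dibber (I did not re-measure their positions).

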